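# Let the trinket box open gently

## Task

On the craft desk, open the lime-green trinket box: press the white button in its lid to free the catch, and keep a fingertip on the lid to steady it as the spring raises it, so that it never flies open by itself. Leave it fully open, hands off, and leave the dark red box shut.

Things in the scene. Friction and masses are not known exactly. Their poses are not given: they have to be found in the camera images.
- green_box: Lime-green box, fixed, 120 (x) x 170 (y) x 55 mm; origin: under its centre, z up, x from front (robot side) to hinge, yaw within 29 deg. Lid: 8 mm plate on top, same outline (heights 55.5 to 63.5), hinged at x=+60, height 55.5. White round button in the lid, 22 mm across, centre x=-38, y=0, top at height 73.5: 6 mm travel, 2.5 N; the catch frees at 4 to 5 mm; fully in, it stays 4 mm proud.
- green_lid (a joint): Green lid angle, rad: 0 shut, 1.3 open at its stop, held there by the spring. Freed, it pushes up with 3.5 N at the button: it stays down under the pressing finger, then follows it up, button in; lead the fingertip in an arc about the hinge, up and over towards it, on the lid's top face. Released early it snaps open (over 5 rad/s); the spring weakens, so past 1.05 rad it finishes gently by itself.
- red_box: Dark red box of the same make, sizes, frame and white button as the green one, fixed, lid shut, standing beside it on the other side of the desk's middle. Not to be opened.
- red_lid (a joint): Angle of the red lid in rad: 0 shut, 1.3 fully open.
There are look-alikes about, which are no part of the job. What is meant by the green_box is not blue, and is the larger of those in its own colour.

How it is judged:
At the end, for the whole second after the job is handed in: The green lid stands open at its stop (1.15 rad or more of 1.3) and is at rest (below 0.1 rad/s); the red lid is shut (below 0.1 rad) (value of joint green_lid above 1.15 rad and velocity of joint green_lid between -0.1 and 0.1 rad/s and value of joint red_lid below 0.1 rad); the robot touches nothing.
It fails at once if the green lid flies open (faster than 4 rad/s) (velocity of joint green_lid above 4 rad/s).
It fails at once if the red box is opened (lid beyond 0.1 rad) (value of joint red_lid above 0.1 rad).
It also fails if it takes over 35 s, if anything falls off the work surface, if the arm or the gripper's body presses on something with over 40 N, if the wrist force passes 120 N, or if a joint passes its speed limit or range.

## Robot

A 6-joint arm with a two-finger parallel gripper is mounted at the origin on the work surface. World frame = base frame: x ahead of the robot, y to its left, z up, the work surface at z = 0. Lengths are in m, angles in rad, forces in N, time in s.
With the tool pointing down it reaches from about 0.35 to 0.975 m from the base axis. Payload 4.9 kg.
Tool frame: the origin (TCP) lies at the very end of the fingers, on their centre line; the grasp point (between the pads) lies 19 mm behind it; z points along the fingers, y is the line along which they close (so a half turn about z gives the same grasp; the last joint's range is limited). The gripper opens to 85 mm and grips with 20 to 120 N. Pads are 22 mm wide; open, the fingers measure 114 mm over their backs; the gripper's body (76 mm by 85 mm) begins 54 mm behind the grasp point. The pads swing forward as they close: fully open they stand 13 mm farther back than shut.
Start: joints at [1.099, 0.053, 1.613, -0, 1.476, -0.119], TCP at [0.216, 0.586, 0.231] pointing down, gripper open.
Joint ranges: [-3.01, 3.01], [-1.01, 2.22], [0.06, 2.58], [-1.02, 4.17], [0.09, 2.62], [-3.14, 3.14]. Speed limits (rad/s): [2.57, 2.57, 3.14, 3.14, 3.14, 3.14].

## Interface

Orientations are given as a rotation vector (axis times angle).
In Python, from station import get_obs, optics, ctrl gives the robot as it stands.
- The arm moves only by the shell command python3 -m pendant 'ROWS' [FORCE]. ROWS is JSON, a list of rows, each a list of 3 entries, a list of its own where there are three numbers: the shift along the tool's x, y, z in mm, then the turn, a rotation vector about the tool's x, y, z in rad, then the opening, from 0 (shut) to 1 (fully open). A call has 1 to 12 rows; each row shifts and turns the commanded pose from where the row before left it, along the tool's axes as they then stand; what a row does not reach is not made up. A row lasts 1/12 s, in which the tool goes at most 41.7 mm and 7.16 degrees, less where a joint would pass 70% of its speed; a pose out of reach is approached as far as the arm can. A call is refused whole if a number of a shift passes 41.7 or a number of a turn 0.125, either way. A call with a gripper value outside its range is refused whole. The fingers move at their own pace and stop on an object; FORCE is the grip in N (left out, the last holds). Time passes only in rows, so rows that do not move let the fingers close. It gives the time, the measured TCP pose, the force, the opening and the grip force at its end, in the units of the state.
- get_obs(): the state, without advancing time (a new reading comes with each control period).
- optics.get_image(name): name is "scene" or "top"; returns the picture (420x560x3 uint8, red, green, blue); there is no depth.
- optics.camera_model(name): a dict with "fx", "fy", "cx", "cy" (pixels), "distortion" ([k1, k2, p1, p2, k3] as OpenCV has them; the pictures are not rectified), "cam_to_world" (4x4, takes a point from camera to world coordinates). Camera axes: x right, y up, looking along -z (the intrinsics and any distortion apply to the point x, -y, -z); pixel columns grow to the right and rows downward; lengths in m; the calibration is good to about 2 mm. A picture is of the moment at which its call begins. camera_model takes no time and is no camera call.
- ctrl.finish_job(): hands the job in; it is judged then, once.
The state is a dict: "t": time; "q": joint angles; "dq": joint speeds; "effort": joint torques, N m; "tool_pos": TCP position; "tool_rot": TCP orientation; "contact_force": force on the tool from outside, world axes, zero at the start; "wrist_torque": the same for the moment, N m; "opening": finger opening in m; "grip_force": force on a finger pad.
Only numpy, scipy, OpenCV 4.12 (cv2) and the standard library are available. Lean on these libraries where they do the work, as an engineer would, in place of code of your own. Each camera call takes 0.05 s, during which the arm holds its last target. There are 200 camera calls.

## Working session

There is one attempt and no reset: what is moved stays moved. The work goes in short steps, Python scripts to look and compute and a shell command to move; the robot and the scene stay as the last step left them, time stands still between calls to the robot, and variables do not carry over. Pictures are saved under pics/ and viewed, at most 10 in all, crops included, and the job is handed in when it is done.

```bash
mkdir -p pics
python3 - <<'E'
from station import get_obs, optics
import cv2
for n in ("scene","top"):
    im=optics.get_image(n); cv2.imwrite(f"pics/{n}0.png",im[:,:,::-1])
    m=optics.camera_model(n); print(n,m["fx"],m["fy"],m["cx"],m["cy"],m["distortion"],m["cam_to_world"])
o=get_obs(); print(o)
E
```

```text
scene 404.38250791140246 404.38250791140246 286.9384531431379 208.5474157892191 [-0.10546268  0.          0.          0.          0.        ] [[-0.21989185 -0.74045414  0.63511829  1.03965452]
 [ 0.97545357 -0.15905542  0.15228823  0.03198576]
 [-0.01174344  0.65301534  0.75725363  0.78775093]
 [ 0.          0.          0.          1.        ]]
top 525.7789707555252 525.7789707555252 281.2728410041135 212.01539248166566 [-0.17815745  0.          0.          0.          0.        ] [[-0.01952231  0.9883386  -0.15101553  0.26870696]
 [-0.99945345 -0.02332168 -0.02342856 -0.10697597]
 [-0.02667728  0.15047561  0.98825372  1.24154895]
 [ 0.          0.          0.          1.        ]]
{'t': 0.1, 'q': array([ 1.09896601e+00,  5.32948047e-02,  1.61419110e+00, -7.54756886e-06,
        1.47597086e+00, -1.19011305e-01]), 'dq': array([ 0.00063283, -0.00257163, -0.00122045, -0.00028263, -0.00016136,
       -0.00130814]), 'effort': array([ 2.53773800e-05, -3.94904423e+01, -3.71362209e+01, -1.00563432e-04,
        3.94652569e-03, -2.37585687e-05]), 'tool_pos': array([0.21571245, 0.58598673, 0.23016293]), 'tool_rot': array([-5.51241436e-01, -3.09230737e+00,  2.80424861e-03]), 'contact_force': array([-0.35685953, -0.75473861, -0.01001176]), 'wrist_torque': array([-0.03597813,  0.00597135,  0.04900724]), 'grip_force': 0.0, 'opening': 0.08509565352271972}
```

View pics/scene0.png

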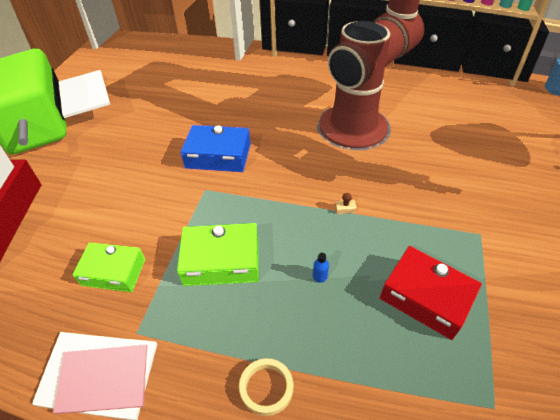

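View pics/top0.png

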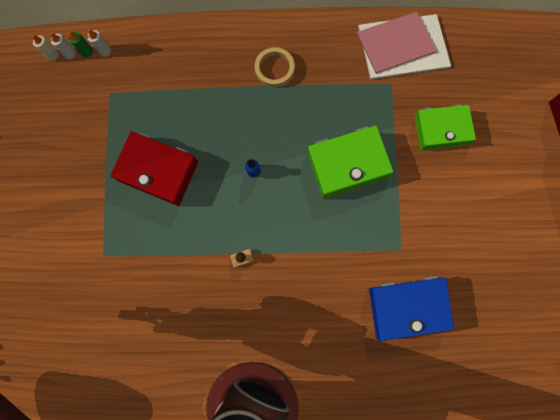

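The large lime-green box is at scene (219,253) and top (350,162), with its button at about (218,231) and (357,174). The smaller lime one, the blue box and the red box (button at top (144,180)) are separate. I'll enlarge both views next.

Run:
```python
import cv2,numpy as np
a=cv2.imread("pics/scene0.png")[215:295,170:270]; b=cv2.imread("pics/top0.png")[120:205,300:400]
f=lambda i:cv2.resize(i,None,fx=4,fy=4,interpolation=cv2.INTER_CUBIC)[:320]
cv2.imwrite("pics/crop.png",np.hstack([f(a),f(b)]))
```

```text
(no output)
```

View pics/crop.png

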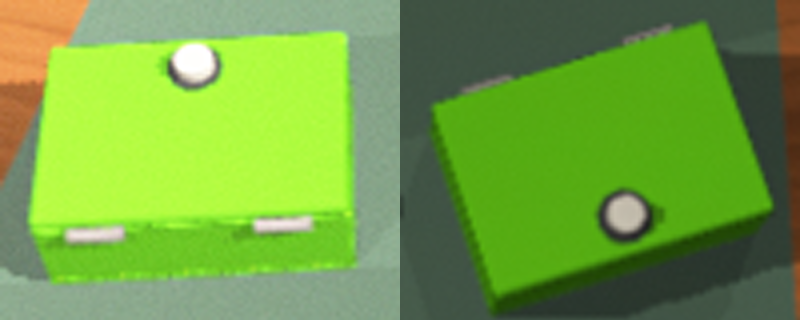

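The button is at crop (194,63) in scene and (625,214) in top. The lid corners read clearly in both views, so I'll triangulate them and fit the box pose.

```bash
cat > g.py <<'E'
import cv2,numpy as np
from station import optics
def proj(n,P):
    m=optics.camera_model(n);T=np.linalg.inv(m["cam_to_world"]);F=np.diag([1,-1,-1.])
    K=np.array([[m["fx"],0,m["cx"]],[0,m["fy"],m["cy"]],[0,0,1]])
    return cv2.projectPoints(np.asarray(P,float),cv2.Rodrigues(F@T[:3,:3])[0],F@T[:3,3],K,np.array(m["distortion"]))[0][:,0]
E
python3 - <<'E'
import numpy as np
from g import *
from scipy.optimize import least_squares
# button, front-,front+,hinge+,hinge-
s=np.array([[194,63],[52,48],[345,34],[353,212],[32,222]])/4-.375+[170,215]
t=np.array([[225,214],[371,208],[95,293],[33,105],[307,22]])/4-.375+[300,120]
for i in range(5):
    r=least_squares(lambda p:np.r_[proj("scene",[p])[0]-s[i],proj("top",[p])[0]-t[i]],[.5,-.2,.06])
    print(r.x.round(4),r.fun.round(2))
L=np.array([[-.038,0,.0725],[-.06,-.085,.0635],[-.06,.085,.0635],[.06,.085,.0635],[.06,-.085,.0635]])
def W(p):
    c,q=np.cos(p[2]),np.sin(p[2]);return L@np.array([[c,-q,0],[q,c,0],[0,0,1]]).T+[p[0],p[1],p[3]]
r=least_squares(lambda p:np.r_[(proj("scene",W(p))-s).ravel(),(proj("top",W(p))-t).ravel()],[.5,-.2,0,0])
print(r.x.round(4),np.degrees(r.x[2]),W(r.x)[0],r.fun.round(1))
E
```

```text
[ 0.5333 -0.2506  0.0695] [-0.32 -0.02 -0.31  0.11]
[ 0.5366 -0.3364  0.0639] [-0.08 -0.01 -0.08  0.03]
[ 0.4903 -0.1748  0.0633] [-0.45 -0.02 -0.43  0.12]
[ 0.6029 -0.141   0.0585] [-1.15 -0.05 -1.21  0.34]
[ 0.6487 -0.304   0.0628] [-0.7  -0.05 -0.72  0.3 ]
[ 0.5696 -0.2394  0.2801 -0.002 ] 16.047359881944914 [ 0.53304284 -0.24990186  0.07052389] [-0.1 -0.3 -0.2  0.1  0.1 -0.2 -1.4 -0.5 -1.1  1.  -0.5  0.1  0.3  0.7
 -0.7  1.1 -1.1 -0.4 -0.6 -0.4]
```

The fit gives the green box at (0.570, -0.239) with a yaw of 16°. Its button is at (0.533, -0.250), with the top at a height of about 0.073. First I shut the gripper and align tool x with the box's x axis.

```bash
python3 -m pendant '[[[0,0,0],[0,0,-0.105],0],[[0,0,0],[0,0,-0.105],0],[[0,0,0],[0,0,-0.105],0],[[0,0,0],[0,0,-0.105],0],[[0,0,0],[0,0,-0.105],0],[[0,0,0],[0,0,-0.107],0],[[0,0,0],[0,0,0],0]]' 30
cat > tgt.py <<'E'
# shift in tool mm to box-frame point (r from hinge mm, across mm, world z mm)
import sys,numpy as np
from scipy.spatial.transform import Rotation as R
from station import get_obs
r,y,z=map(float,sys.argv[1:]);o=get_obs();c,s=np.cos(.2801),np.sin(.2801)
A=np.array([[c,-s],[s,c]]);C=np.array([.5696,-.2394])
P=np.r_[C+A@[.06-r/1e3,y/1e3],z/1e3];M=R.from_rotvec(o["tool_rot"])
b=A.T@(o["tool_pos"][:2]-C)*1e3
print("t",o["t"],"r,y,z now",(60-b[0]).round(1),b[1].round(1),(o["tool_pos"][2]*1e3).round(1),"tool shift mm",(M.inv().apply(P-o["tool_pos"])*1e3).round(1),"F",o["contact_force"].round(2),"q",o["q"].round(2));print((M.as_matrix().T@np.r_[A[:,0],0]).round(3),M.as_matrix()[:,2].round(3))
E
python3 tgt.py 103 0 200
```

```text
t: 0.68
tool_pos: [0.2158, 0.5862, 0.2306]
tool_rot: [0.44, -3.11, 0.002]
contact_force: [0.2, -1.0, -0.4]
opening: 0.0006
grip_force: 0.0
t 0.6833 r,y,z now 171.8 891.2 230.6 tool shift mm [ -68.1 -891.2   31.3] F [ 0.25 -1.03 -0.41] q [ 1.1   0.05  1.61 -0.    1.48 -0.75]
[-1.    -0.001 -0.001] [-0.001 -0.001 -1.   ]
```

```bash
python3 -m pendant '[[[-1,-15,0],[0,0,0],0],[[-3,-36,0],[0,0,0],0],[[-3,-36,0],[0,0,0],0],[[-3,-36,0],[0,0,0],0],[[-3,-36,0],[0,0,0],0],[[-3,-36,0],[0,0,0],0],[[-3,-36,0],[0,0,0],0],[[-3,-36,0],[0,0,0],0],[[-3,-36,0],[0,0,0],0],[[-3,-36,0],[0,0,0],0],[[-3,-36,0],[0,0,0],0],[[-3,-36,0],[0,0,0],0]]'; python3 tgt.py 103 0 200
```

```text
t: 1.68
tool_pos: [0.3619, 0.1991, 0.2312]
tool_rot: [-0.433, 3.111, 0.0]
contact_force: [0.1, 0.5, -0.5]
opening: -0.0001
grip_force: 0.0
t 1.6833 r,y,z now 138.4 478.9 231.2 tool shift mm [ -37.  -478.7   31.2] F [ 0.11  0.47 -0.52] q [ 0.32 -0.49  2.08 -0.    1.56 -1.52]
[-1.     0.004  0.   ] [ 0.  0. -1.]
```

```bash
python3 -m pendant '[[[-3,-40,0],[0,0,0],0],[[-3,-40,0],[0,0,0],0],[[-3,-40,0],[0,0,0],0],[[-3,-40,0],[0,0,0],0],[[-3,-40,0],[0,0,0],0],[[-3,-40,0],[0,0,0],0],[[-3,-40,0],[0,0,0],0],[[-3,-40,0],[0,0,0],0],[[-3,-40,0],[0,0,0],0],[[-3,-40,0],[0,0,0],0],[[-3,-40,0],[0,0,0],0],[[-3,-35,0],[0,0,0],0]]'; python3 -m pendant '[[[0,0,0],[0,0,0],0],[[0,0,0],[0,0,0],0]]'; python3 tgt.py 103 0 90
```

```text
t: 2.68
tool_pos: [0.5276, -0.2484, 0.2308]
tool_rot: [0.43, -3.112, -0.0]
contact_force: [0.5, 0.9, 0.6]
opening: 0.0
grip_force: 0.0
t: 2.85
tool_pos: [0.5272, -0.2473, 0.2303]
tool_rot: [0.43, -3.111, -0.002]
contact_force: [0.4, 0.5, 0.9]
opening: 0.0002
grip_force: 0.0
t 2.85 r,y,z now 102.9 4.2 230.3 tool shift mm [-1.000e-01 -4.400e+00  1.403e+02] F [0.35 0.55 0.86] q [-0.57 -0.05  1.71  0.    1.48 -2.41]
[-1.     0.006 -0.001] [-0.002  0.001 -1.   ]
```

```bash
python3 -m pendant '[[[0,-2,15],[0,0,0],0],[[0,-2,25],[0,0,0],0],[[0,0,30],[0,0,0],0],[[0,0,30],[0,0,0],0],[[0,0,25],[0,0,0],0],[[0,0,15],[0,0,0],0],[[0,0,5],[0,0,0],0],[[0,0,0],[0,0,0],0]]'; python3 tgt.py 103 0 66
python3 - <<'E'
from station import optics
import cv2,numpy as np
f=lambda i:cv2.resize(i[:,:,::-1],(390,312),interpolation=cv2.INTER_CUBIC)
cv2.imwrite("pics/c2.png",np.hstack([f(optics.get_image("scene")[175:295,150:300]),f(optics.get_image("top")[100:220,280:430])]))
E
```

```text
t: 3.52
tool_pos: [0.5273, -0.2479, 0.0847]
tool_rot: [0.437, -3.108, -0.004]
contact_force: [-0.3, -0.2, -0.2]
opening: 0.0001
grip_force: 0.0
t 3.5167 r,y,z now 103.0 3.5 84.7 tool shift mm [-0.1 -3.6 18.6] F [-0.3  -0.2  -0.24] q [-0.57  0.09  1.83  0.    1.23 -2.42]
[-1.     0.001 -0.002] [-0.003  0.002 -1.   ]
```

View pics/c2.png

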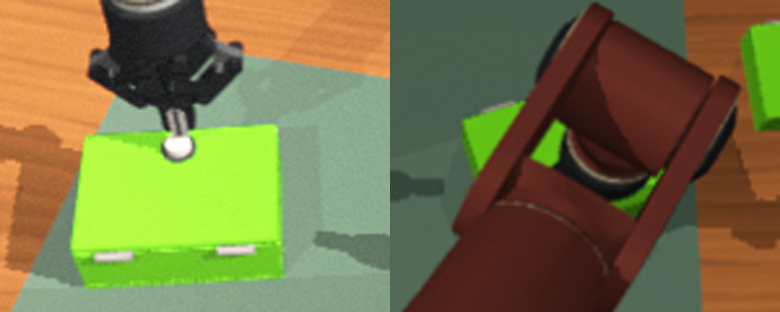

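The fingertip, at crop (178,130), stands just above the button at (178,147), as planned. Now I press in small steps.

```bash
python3 -m pendant '[[[0,-3.5,3],[0,0,0],0],[[0,0,3],[0,0,0],0],[[0,0,3],[0,0,0],0],[[0,0,2],[0,0,0],0],[[0,0,1.5],[0,0,0],0],[[0,0,1.5],[0,0,0],0],[[0,0,0],[0,0,0],0]]'; python3 -m pendant '[[[0,0,1],[0,0,0],0],[[0,0,0],[0,0,0],0]]';python3 tgt.py 103 0 66
```

```text
t: 4.2
tool_pos: [0.5294, -0.2532, 0.0723]
tool_rot: [0.437, -3.111, 0.0]
contact_force: [-0.8, 0.3, 1.5]
opening: 0.0002
grip_force: 0.7
t: 4.37
tool_pos: [0.5295, -0.2532, 0.0714]
tool_rot: [0.437, -3.111, 0.0]
contact_force: [-1.0, -0.5, 1.7]
opening: -0.0003
grip_force: 1.0
t 4.3667 r,y,z now 102.4 -2.2 71.4 tool shift mm [0.6 2.2 5.4] F [-1.   -0.47  1.69] q [-0.57  0.11  1.83 -0.    1.2  -2.42]
[-1.     0.001 -0.   ] [ 0. -0. -1.]
```

```bash
python3 -m pendant '[[[0,1.5,1],[0,0,0],0],[[0,0,0],[0,0,0],0]]';python3 -m pendant '[[[0,0,1],[0,0,0],0],[[0,0,0],[0,0,0],0]]'; python3 -m pendant '[[[0,0,1],[0,0,0],0],[[0,0,0],[0,0,0],0]]';  python3 -m pendant '[[[0,0,1],[0,0,0],0],[[0,0,0],[0,0,0],0]]'
```

```text
t: 4.53
tool_pos: [0.5296, -0.2518, 0.0707]
tool_rot: [-0.437, 3.11, -0.001]
contact_force: [-0.7, -1.4, 3.3]
opening: -0.0004
grip_force: 1.6
t: 4.7
tool_pos: [0.5293, -0.2518, 0.0696]
tool_rot: [-0.437, 3.111, -0.001]
contact_force: [-0.1, -0.1, 3.2]
opening: -0.0001
grip_force: 1.9
t: 4.87
tool_pos: [0.529, -0.2516, 0.0682]
tool_rot: [0.437, -3.111, -0.0]
contact_force: [-0.4, -0.3, 1.3]
opening: 0.0004
grip_force: 0.7
t: 5.03
tool_pos: [0.5292, -0.2518, 0.0676]
tool_rot: [-0.437, 3.111, -0.0]
contact_force: [-0.1, 0.3, 4.7]
opening: -0.0002
grip_force: 2.2
```

```bash
python3 -m pendant '[[[0,0,0.7],[0,0,0],0],[[0,0,0],[0,0,0],0]]';python3 -m pendant '[[[0,0,0.7],[0,0,0],0],[[0,0,0],[0,0,0],0]]'; python3 tgt.py 103 0 66
```

```text
t: 5.2
tool_pos: [0.5296, -0.2521, 0.0676]
tool_rot: [-0.437, 3.11, -0.002]
contact_force: [0.1, -0.5, 11.4]
opening: -0.0002
grip_force: 6.3
t: 5.37
tool_pos: [0.53, -0.2524, 0.0674]
tool_rot: [-0.437, 3.109, -0.003]
contact_force: [0.2, -0.1, 6.0]
opening: -0.0001
grip_force: 2.4
t 5.3667 r,y,z now 101.7 -1.5 67.4 tool shift mm [1.4 1.5 1.4] F [ 0.16 -0.1   5.97] q [-0.57  0.12  1.83 -0.    1.19 -2.42]
[-1.     0.001  0.002] [ 0.002 -0.001 -1.   ]
```

The button bottoms out at 67.5 mm, so the lid should now be free. I'll lift slowly along the arc.

```bash
python3 -m pendant '[[[0,0,-2],[0,0,0],0],[[0,0,-3],[0,0,0],0],[[0,0,-4],[0,0,0],0],[[-0.5,0,-4],[0,0,0],0],[[-0.5,0,-4],[0,0,0],0],[[-0.5,0,-4],[0,0,0],0],[[0,0,-2],[0,0,0],0],[[0,0,0],[0,0,0],0]]'; python3 tgt.py 100 0 89;  python3 - <<'E'
from station import optics
import cv2,numpy as np
f=lambda i:cv2.resize(i[:,:,::-1],(390,312),interpolation=cv2.INTER_CUBIC)
cv2.imwrite("pics/c3.png",f(optics.get_image("scene")[175:295,150:300]))
E
```

```text
t: 6.03
tool_pos: [0.5308, -0.2512, 0.0895]
tool_rot: [-0.437, 3.11, -0.0]
contact_force: [1.1, 1.1, 2.4]
opening: -0.0
grip_force: 1.0
t 6.0333 r,y,z now 100.5 -0.6 89.5 tool shift mm [-0.5  0.6  0.5] F [1.14 1.12 2.44] q [-0.57  0.09  1.82  0.    1.23 -2.42]
[-1.     0.001  0.001] [ 0.001 -0.    -1.   ]
```

View pics/c3.png

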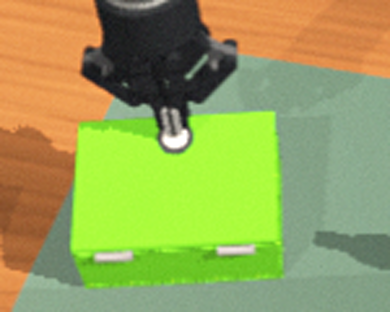

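The lid has risen about 0.2 rad: its front edge moved up to crop row 120, with the finger on the button at (175,138). I'll continue the arc to 0.7 rad.

```bash
python3 -m pendant '[[[0,0,-3],[0,0,0],0],[[0,0,-5],[0,0,0],0],[[0,0,-5],[0,0,0],0],[[-0.5,0,-5],[0,0,0],0],[[-1.5,0,-5],[0,0,0],0],[[-1.5,0,-5],[0,0,0],0],[[-2.5,0,-5],[0,0,0],0],[[-2.5,0,-5],[0,0,0],0],[[-3,0,-4.5],[0,0,0],0],[[-3,0,-4],[0,0,0],0],[[-2,0,-2.5],[0,0,0],0],[[0,0,0],[0,0,0],0]]'; python3 tgt.py 84 0 138.9;  python3 - <<'E'
from station import optics
import cv2,numpy as np
f=lambda i:cv2.resize(i[:,:,::-1],(390,312),interpolation=cv2.INTER_CUBIC)
cv2.imwrite("pics/c4.png",f(optics.get_image("scene")[175:295,150:300]))
E
```

```text
t: 7.08
tool_pos: [0.547, -0.2467, 0.1386]
tool_rot: [-0.438, 3.11, -0.001]
contact_force: [0.4, -0.1, 1.8]
opening: -0.0001
grip_force: 0.7
t 7.0833 r,y,z now 83.7 -0.7 138.6 tool shift mm [ 0.3  0.7 -0.3] F [ 0.35 -0.11  1.81] q [-0.55  0.07  1.76  0.    1.32 -2.4 ]
[-1.     0.     0.001] [ 0.001 -0.    -1.   ]
```

View pics/c4.png

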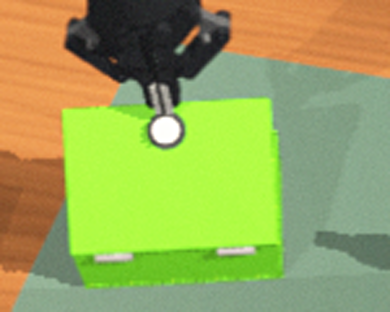

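The fingertip, at crop (160,112), is on the lid between the button at (166,130) and the edge, with the lid at about 0.7 rad. I'll continue to about 1.15 rad.

```bash
python3 -m pendant '[[[-2.5,0,-2.5],[0,0,0],0],[[-4,0,-3.7],[0,0,0],0],[[-4.5,0,-3.7],[0,0,0],0],[[-4.5,0,-3.7],[0,0,0],0],[[-4.5,0,-3.6],[0,0,0],0],[[-5,0,-3],[0,0,0],0],[[-5,0,-3],[0,0,0],0],[[-5,0,-2.8],[0,0,0],0],[[-5,0,-2.5],[0,0,0],0],[[-3,0,-1.5],[0,0,0],0],[[0,0,0],[0,0,0],0]]'; python3 tgt.py 40 0 168;  python3 - <<'E'
from station import optics
import cv2,numpy as np
f=lambda i:cv2.resize(i[:,:,::-1],(390,312),interpolation=cv2.INTER_CUBIC)
cv2.imwrite("pics/c5.png",f(optics.get_image("scene")[175:295,150:300]))
E
```

```text
t: 8.05
tool_pos: [0.5885, -0.2347, 0.1683]
tool_rot: [-0.438, 3.11, -0.0]
contact_force: [-0.0, 0.9, 0.9]
opening: -0.0003
grip_force: 0.5
t 8.05 r,y,z now 40.5 -0.7 168.3 tool shift mm [-0.5  0.7  0.3] F [-0.01  0.87  0.91] q [-0.5   0.12  1.65  0.    1.37 -2.35]
[-1.     0.     0.001] [ 0.001 -0.    -1.   ]
```

View pics/c5.png

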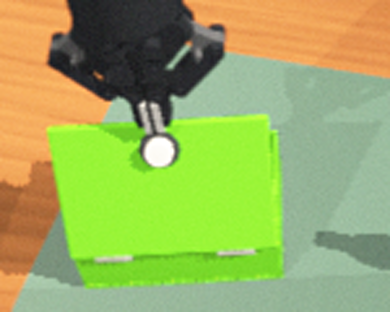

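The lid is near 1.15 rad, with the tip still on it at (152,130). From here I ease off upward and then clear it.

```bash
python3 -m pendant '[[[-3,0,-2],[0,0,0],0],[[-3,0,-2],[0,0,0],0],[[-2,0,-3],[0,0,0],0],[[0,0,-5],[0,0,0],0],[[0,0,-10],[0,0,0],0],[[0,0,-20],[0,0,0],0],[[0,0,-25],[0,0,0],0],[[0,0,-20],[0,0,0],0],[[0,0,-10],[0,0,0],0],[[0,0,0],[0,0,0],0],[[0,0,0],[0,0,0],0],[[0,0,0],[0,0,0],0]]'; python3 -m pendant '[[[0,0,0],[0,0,0],0],[[0,0,0],[0,0,0],0],[[0,0,0],[0,0,0],0],[[0,0,0],[0,0,0],0],[[0,0,0],[0,0,0],0],[[0,0,0],[0,0,0],0]]'
python3 - <<'E'
from station import optics
import cv2
cv2.imwrite("pics/s6.png",optics.get_image("scene")[:,:,::-1])
E
```

```text
t: 9.1
tool_pos: [0.5947, -0.2323, 0.2632]
tool_rot: [0.437, -3.109, -0.002]
contact_force: [-0.3, 0.2, -0.1]
opening: -0.0005
grip_force: 0.0
t: 9.6
tool_pos: [0.5954, -0.2326, 0.2648]
tool_rot: [0.437, -3.111, -0.0]
contact_force: [0.4, 0.1, 1.0]
opening: -0.0002
grip_force: 0.0
```

View pics/s6.png

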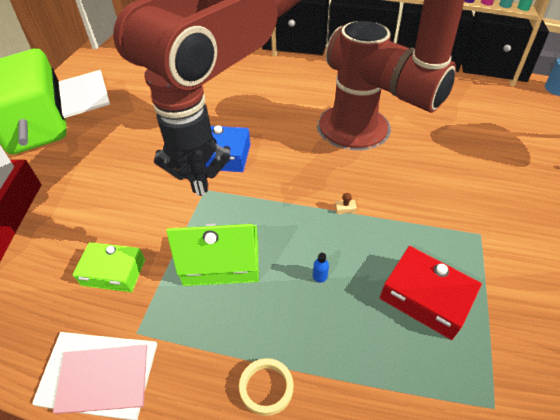

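The lid stands open with its top edge from (168,229) to (257,226), the hand is clear at (200,190), and the red box is shut. I'll check the lid angle by projecting the edge.

Run:
```python
from g import *
c,s=np.cos(.2801),np.sin(.2801)
for th in (1.1,1.15,1.2,1.3):
    x=.06-.12*np.cos(th)+.008*np.sin(th);z=.0535+.12*np.sin(th)+.008*np.cos(th)
    print(th,proj("scene",[[.5696+c*x-s*y,-.2394+s*x+c*y,z] for y in(-.085,.085)]).round(1).tolist())
```

```text
1.1 [[167.9, 223.6], [252.6, 219.2]]
1.15 [[167.3, 225.1], [252.6, 220.7]]
1.2 [[166.7, 226.7], [252.5, 222.3]]
1.3 [[165.5, 230.4], [252.4, 225.9]]
```

The measured edge matches 1.3 rad.

```bash
python3 -c "
from station import ctrl
print(ctrl.finish_job())"
```

```text
the job is handed in; nothing more can be done
None
```

The green box's lid stands fully open at its stop (about 1.3 rad by the camera), raised under the fingertip to about 1.15 rad; the hand is clear, the red box is still shut, and the job is handed in, though no verdict came back.

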